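Step the filling carousel back one notch

ROBOT

A 6-joint arm with a two-finger parallel gripper is mounted at the origin on the work surface. World frame = base frame: x ahead of the robot, y to its left, z up, the work surface at z = 0. Lengths are in mm, angles in degrees, forces in N, time in s.
With the tool pointing down it reaches from about 350 to 850 mm from the base axis. Payload 8.1 kg.
Tool frame: the origin (TCP) lies at the centre of the arm's flange, where the gripper is bolted on; the fingertips stand 173 mm ahead of it and the grasp point (between the pads) lies 155 mm ahead of it; z points along the fingers, y is the line along which they close (so a half turn about z gives the same grasp; the last joint's range is limited). The gripper opens to 85 mm and grips with 20 to 120 N. Pads are 22 mm wide; open, the fingers measure 114 mm over their backs; the gripper's body (76 mm by 85 mm) begins 54 mm behind the grasp point. The pads swing forward as they close: fully open they stand 13 mm farther back than shut.
Start: joints at [63.976, 7.471, 85.268, -0, 87.261, -4.893], TCP at [216.277, 559.67, 404.692] pointing down, gripper open.
Joint ranges: [-169.43, 169.43], [-51.17, 129.36], [1.28, 143.12], [-76.62, 256.62], [0, 156.53], [-152.29, 152.29]. Speed limits (degrees/s): [136.94, 136.94, 159.86, 180, 180, 180].

INTERFACE

Orientations are given as [roll, pitch, yaw] about the fixed x, y, z axes, in that order (R = Rz(yaw) Ry(pitch) Rx(roll)).
In Python, from bench import * gives the robot as it stands.
- The arm moves only by the shell command python3 -m jog 'ROWS' [FORCE]. ROWS is text: rows parted by semicolons, each of 7 numbers parted by spaces: the shift along the tool's x, y, z scaled (see below), then the turn, a rotation vector about the tool's x, y, z scaled (see below), then the closure, from -1 (fully open) to 1 (shut). In form: tx ty tz wx wy wz hand; .... A call has 1 to 5 rows; each row shifts and turns the commanded pose from where the row before left it, along the tool's axes as they then stand; what a row does not reach is not made up. The controller multiplies each number of a shift by 0.1 m and each number of a turn by 60 degrees. A row lasts 1/8 s, in which the tool goes at most 62.5 mm and 10.7 degrees, less where a joint would pass 70% of its speed; a pose out of reach is approached as far as the arm can. A call with a number of a shift or a turn outside -1 to 1 is refused whole. A call with a gripper value outside its range is refused whole. The fingers move at their own pace and stop on an object; FORCE is the grip in N (left out, the last holds). Time passes only in rows, so rows that do not move let the fingers close. It gives the time, the measured TCP pose, the force, the opening and the grip force at its end, in the units of the state.
- sense(): the state, without advancing time (a new reading comes with each control period).
- snapshot(name): name is "scene" or "top" or "wrist"; returns a dict with "img" (420x560x3 uint8, red, green, blue), "fx", "fy", "cx", "cy" (pixels), "extrinsics" (4x4, takes a point from camera to world coordinates). Camera axes: x right, y down, z forward; pixel columns grow to the right and rows downward; lengths in mm; the calibration is good to about 2 mm. A picture is of the moment at which its call begins. There is no depth.
- hand_in(): hands the job in; it is judged then, once.
The state is a dict: "time": time; "joint_pos": joint angles; "qd": joint speeds; "joint_efforts": joint torques, N m; "tool_pos": TCP position; "tcp_rot": TCP orientation; "ft_force": force on the tool from outside, world axes, zero at the start; "wrist_torque": the same for the moment, N m; "finger_gap": finger opening in mm; "grip_force": force on a finger pad.
Only numpy, scipy, OpenCV 4.12 (cv2) and the standard library are available. Lean on these libraries where they do the work, as an engineer would, in place of code of your own. Each camera call takes 0.05 s, during which the arm holds its last target. There are 200 camera calls.

TASK

A vial on the hand-turned filling carousel went past the nozzle unfilled, so step the wheel back by exactly one notch (one vial place, clockwise seen from above). With a fingertip, lift the ratchet pawl by pushing its thumb tab over until the pawl lies back on its rest; push one arm of the three-armed handle to turn the wheel back; then tip the pawl down again into the next notch and leave the wheel backed up against it, with no play left. Only push, never pick anything up, and leave the vials and everything else on the bench standing as they are.

Things in the scene. Friction and masses are not known exactly. Their poses are not given: they have to be found in the camera images.
- carousel: Fixed filling carousel: white base plate 340 x 360 mm (x by y), its top 18 mm above the bench. Origin on the bench under the wheel's axis; x runs from the axis to the nozzle pillar, y to the side with the pawl, z up. A grey post (26 x 14 mm, 78 mm high, at x 58, y 159 mm) carries the pawl; a rest pin stands at x 121, y 133 mm, 49 mm high.
- nozzle_tip (a point): Tip of the steel filling nozzle, at x 100, y 0 mm of the carousel, 100 mm above the bench. The nozzle hangs from a level arm (22 mm wide, 160 to 180 mm above the bench) on a 16 mm pillar at x 159, y 0 mm; with the fitting on top it is 192 mm high. Fixed: keep clear of it.
- wheel (a joint): Wheel angle (rad) about its upright axis: 0 at the start, a tooth face against the pawl's nose; positive is counterclockwise from above (filling direction); one notch is 0.524, so one notch back is -0.524. Stiff: 0.25 N m, 4 to 5 N at the handle arms; stays where left. With the pawl down it turns back only until the next upright tooth face meets the nose; there it stops firmly.
- tooth_ring (a point): Top of the tooth root at the wheel's rim, 133 mm from the axis, 26 mm above the bench; at the start just under the pawl's nose. The wheel is a 290 mm aluminium plate with a dark ring of 12 saw teeth, 122 to 145 mm from the axis, 12 mm high: upright faces facing clockwise, top land 7 mm, a slope falling counterclockwise, then 15 mm of flat root. 12 black vial cups stand on a 100 mm radius.
- handle_hub (a point): Middle of the hub of the steel handle that turns with the wheel, above the vials: hub 48 mm thick, 112 to 141 mm above the bench; three level arms of 12 mm rod, centre line 127 mm above the bench, pointing 30, 150 and 270 degrees counterclockwise from this point's x axis, each ending in a black 24 mm ball. Between the arms it is free down to the vial tops, 90 mm above the bench.
- handle_arm (a point): Centre of the ball at the end of one handle arm, 72 mm from the axis, 127 mm above the bench. At the start this arm points along the carousel's -y (270 degrees counterclockwise from its x).
- pawl (a joint): Pawl angle (rad) about its pin: 0 is fully down, nose at a notch's root; to about 0.22 the nose stands on a slope or tooth top; grows as the nose lifts; 1.75 is thrown right back on its rest. Swings freely, 0.18 kg: let go below about 0.95 it falls down into the teeth, above about 1.1 it falls back onto the rest and stays. About 1 N moves it; lifting out, it nudges the wheel up to 0.07 rad forward.
- pawl_pin (a point): Centre of the pawl's pin, at x 58, y 133 mm of the carousel, 64 mm above the bench, the carousel's axes; the pawl turns about y. The pawl is a steel L: a nose arm (12 mm wide, 10 mm thick) from the pin towards -x and down, and a thumb tab straight up. Pushing the tab towards +x lifts the nose.
- tab_top (a point): Middle of the top edge of the pawl's thumb tab, a steel plate 5 mm thick, 20 mm wide (along y), upright while the pawl is down, its rounded top 83 mm from the pin (147 mm above the bench). z runs along the tab, away from the pin. Thrown back, it lies towards the carousel's +x, 10 degrees below level.
- nose_tip (a point): Middle of the underside of the pawl's nose, a block 9 mm long and 16 mm wide at the end of the nose arm, 65 mm from the pin. With the pawl thrown back the nose arm stands almost upright, leaning about 14 degrees to the carousel's -x, its end 60 mm above the pin; pushed from its +x side towards -x it tips down again.
- vial0: One of six loose open glass vials (some clear, some amber; 27 mm thick, 61 mm tall, neck 21 mm) standing in the wheel's cups, which are 22 mm deep outside; it rides round with the wheel. Origin at the centre of its underside, 29 mm above the bench.
- vial1: One of six loose open glass vials (some clear, some amber; 27 mm thick, 61 mm tall, neck 21 mm) standing in the wheel's cups, which are 22 mm deep outside; it rides round with the wheel. Origin at the centre of its underside, 29 mm above the bench.
- vial2: One of six loose open glass vials (some clear, some amber; 27 mm thick, 61 mm tall, neck 21 mm) standing in the wheel's cups, which are 22 mm deep outside; it rides round with the wheel. Origin at the centre of its underside, 29 mm above the bench.
- vial3: One of six loose open glass vials (some clear, some amber; 27 mm thick, 61 mm tall, neck 21 mm) standing in the wheel's cups, which are 22 mm deep outside; it rides round with the wheel. Origin at the centre of its underside, 29 mm above the bench.
- vial4: One of six loose open glass vials (some clear, some amber; 27 mm thick, 61 mm tall, neck 21 mm) standing in the wheel's cups, which are 22 mm deep outside; it rides round with the wheel. Origin at the centre of its underside, 29 mm above the bench.
- vial5: One of six loose open glass vials (some clear, some amber; 27 mm thick, 61 mm tall, neck 21 mm) standing in the wheel's cups, which are 22 mm deep outside; it rides round with the wheel. Origin at the centre of its underside, 29 mm above the bench.
- spare_vial: A seventh vial, the same size, standing loose on the base plate near its +y edge, some 60 mm from the pawl's nose. Origin at the centre of its underside, 18 mm above the bench.
- cap: White screw cap, 25 mm across and 13 mm high, lying loose on the base plate's corner (+x, -y). Origin under its centre.
- spray_bottle: Translucent white spray bottle, 92 mm thick, 200 mm tall, standing on the bench to the robot's left. Origin under its centre.
- white_jar: White screw-cap jar, 90 mm thick, 150 mm tall, on the bench to the robot's right. Origin under its centre.
- tip_box: Blue pipette-tip box with clear lid, 124 x 86 mm, 68 mm high, on the bench to the left. Origin under its centre.
- phone: Black phone, 74 x 150 mm, 9 mm thick, lying on the bench to the left. Origin under its centre.
- marker: Grey marker pen with black cap, 135 mm long, 16 mm thick, lying on the bench to the right. Origin under its centre.

How it is judged:
By the outcome, as a careful person would: the job done as asked, in the order asked, and still so for the second after the job is handed in, with the robot touching nothing.
It also fails if it takes over 72 s, if anything falls off the work surface, if the arm or the gripper's body presses on something with over 40 N, if the wrist force passes 120 N, or if a joint passes its speed limit or range.

## Working session

There is one attempt and no reset: what is moved stays moved. The work goes in short steps, Python scripts to look and compute and a shell command to move; the robot and the scene stay as the last step left them, time stands still between calls to the robot, and variables do not carry over. Pictures are saved under pics/ and viewed, at most 10 in all, crops included, and the job is handed in when it is done.

```bash
ls; mkdir -p pics; python3 - <<'E'
from bench import *
import cv2,numpy as np
for n in ("scene","top"):
    s=snapshot(n); cv2.imwrite(f"pics/{n}0.png",cv2.resize(s["img"][:,:,::-1],(784,588)))
    print(n,s["fx"],s["fy"],s["cx"],s["cy"]);print(np.round(s["extrinsics"],3).tolist())
print(sense())
E
```

```text
pics
scene 472.58478859542726 472.58478859542726 290.77566949894515 208.3940226525654
[[0.723, 0.389, -0.571, 1295.238], [0.691, -0.418, 0.59, -811.313], [-0.009, -0.821, -0.571, 896.241], [0.0, 0.0, 0.0, 1.0]]
top 462.7840833966197 462.7840833966197 277.55312017612255 212.92151909244745
[[0.007, -0.991, 0.133, 343.817], [-1.0, -0.006, 0.009, -31.723], [-0.009, -0.133, -0.991, 1411.158], [0.0, 0.0, 0.0, 1.0]]
{'time': 0.1, 'joint_pos': array([ 6.39748442e+01,  7.51171646e+00,  8.53222712e+01,  1.29875911e-03,
        8.72597359e+01, -4.89468652e+00]), 'qd': array([-0.09448793, -0.09348636, -0.22820482, -0.03426097,  0.02992755,
        0.0248237 ]), 'joint_efforts': array([ 2.24455757e-04, -5.70950282e+01, -5.01943910e+01, -3.04312307e-04,
        8.14881729e-03,  7.31607270e-05]), 'tool_pos': array([216.20134403, 559.48578482, 403.7466921 ]), 'tcp_rot': array([-1.79906729e+02, -9.28935479e-03,  1.58869460e+02]), 'ft_force': array([-0.05490396,  0.23208081,  0.42533349]), 'wrist_torque': array([-0.01406606, -0.01123537, -0.04670833]), 'grip_force': 0.0, 'finger_gap': 85.32269533426812}
```

View pics/scene0.png

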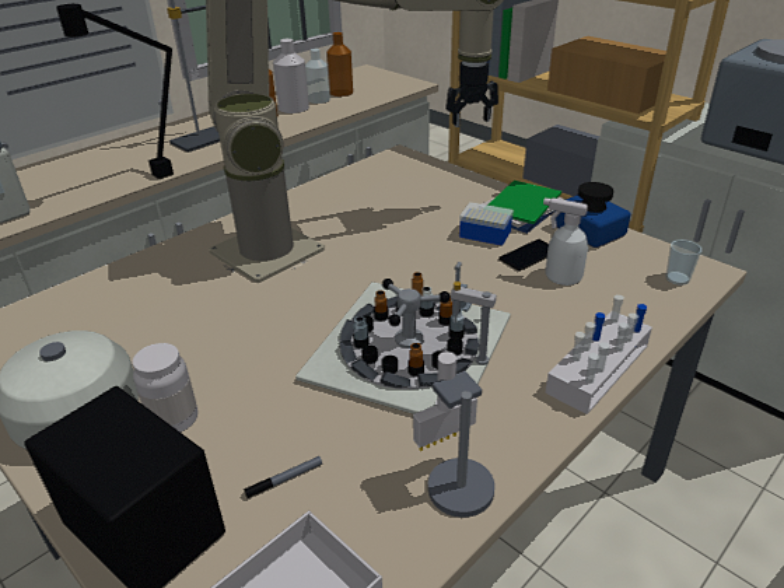

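View pics/top0.png

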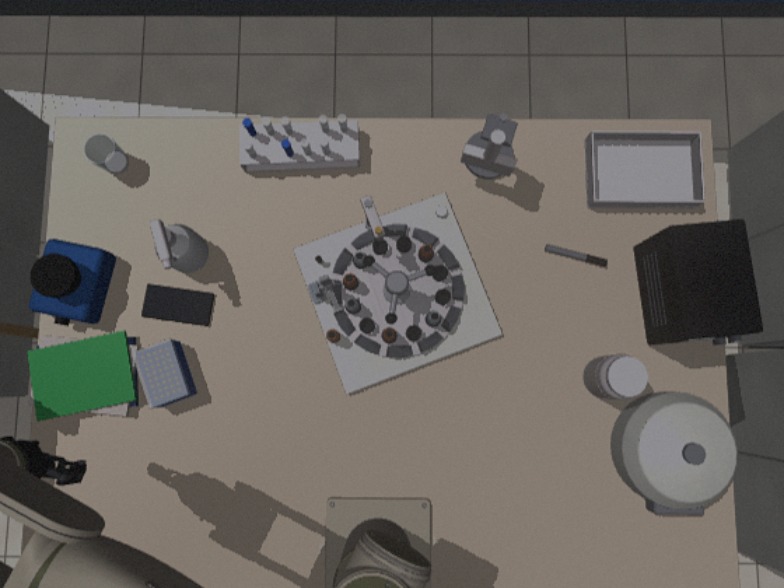

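The top view shows the plate's corners at about (446,194), (295,247), (349,393) and (502,334) in the 784-px picture. The hub is at (397,281), the pawl on the left at about (322,290), the nozzle arm at (372,215), the spare vial at (333,336) and the cap at (441,211).

```bash
cat > h.py <<'E'
from bench import *
import cv2,numpy as np
from scipy.optimize import least_squares
from scipy.spatial.transform import Rotation as Ro
def proj(s,P):
    E=s["extrinsics"];c=(np.atleast_2d(P)-E[:3,3])@E[:3,:3]
    return np.c_[s["fx"]*c[:,0]/c[:,2]+s["cx"],s["fy"]*c[:,1]/c[:,2]+s["cy"]]
def unproj(s,uv,z):
    E=s["extrinsics"];uv=np.atleast_2d(uv)
    d=np.c_[(uv[:,0]-s["cx"])/s["fx"],(uv[:,1]-s["cy"])/s["fy"],np.ones(len(uv))]@E[:3,:3].T
    return E[:3,3]+d*((z-E[2,3])/d[:,2])[:,None]
def c2w(pose,P):
    x,y,a=pose;P=np.atleast_2d(P).astype(float);c,s=np.cos(a),np.sin(a)
    return np.c_[x+c*P[:,0]-s*P[:,1],y+s*P[:,0]+c*P[:,1],P[:,2]]
E
python3 - <<'E'
from h import *
s=snapshot("top");g=cv2.cvtColor(s["img"],cv2.COLOR_RGB2GRAY)
uv=np.array([[446,194],[295,247],[349,393],[502,334]])/1.4
uv=cv2.cornerSubPix(g,uv.astype(np.float32).reshape(-1,1,2),(5,5),(-1,-1),(3,30,.01)).reshape(-1,2)
W=unproj(s,uv,18);print(uv*1.4,W.round(1))
print([np.linalg.norm(W[i]-W[(i+1)%4]).round(1) for i in range(4)])
C=[[170,-180,18],[170,180,18],[-170,180,18],[-170,-180,18]]
r=least_squares(lambda p:(proj(s,c2w(p,C))-uv).ravel(),[560,0,.3])
print(r.x,np.degrees(r.x[2]),r.fun.round(2));p=r.x
K=[[0,0,141],[58,133,64],[58,133,147],[100,0,100],[159,0,192],[0,-72,127],[72*.866,36,127],[-72*.866,36,127],[121,133,49],[58,159,78]]
q=proj(s,c2w(p,K));print(c2w(p,K).round(1))
im=cv2.resize(s["img"][:,:,::-1],None,fx=4,fy=4,interpolation=2)
for u,v in q: cv2.circle(im,(int(u*4+2),int(v*4+2)),4,(0,0,255),1)
x0,y0=int(q[0,0]*4),int(q[0,1]*4)
cv2.imwrite("pics/t1.png",im[y0-300:y0+300,x0-380:x0+380])
E
```

```text
[[446.      194.     ]
 [293.23285 249.85533]
 [347.6866  393.96072]
 [502.2997  334.19092]] [[ 763.9 -144.1   18. ]
 [ 636.   191.4   18. ]
 [ 324.    67.    18. ]
 [ 453.6 -263.7   18. ]]
[np.float64(359.1), np.float64(335.8), np.float64(355.1), np.float64(332.5)]
[ 5.44573157e+02 -3.73204407e+01  3.71176229e-01] 21.266831405885483 [-0.24 -1.38 -0.2  -0.56 -0.6   1.07  1.03  0.71]
[[ 544.6  -37.3  141. ]
 [ 550.4  107.7   64. ]
 [ 550.4  107.7  147. ]
 [ 637.8   -1.   100. ]
 [ 692.7   20.4  192. ]
 [ 570.7 -104.4  127. ]
 [ 589.6   18.8  127. ]
 [ 473.4  -26.4  127. ]
 [ 609.1  130.5   49. ]
 [ 541.   131.9   78. ]]
```

View pics/t1.png

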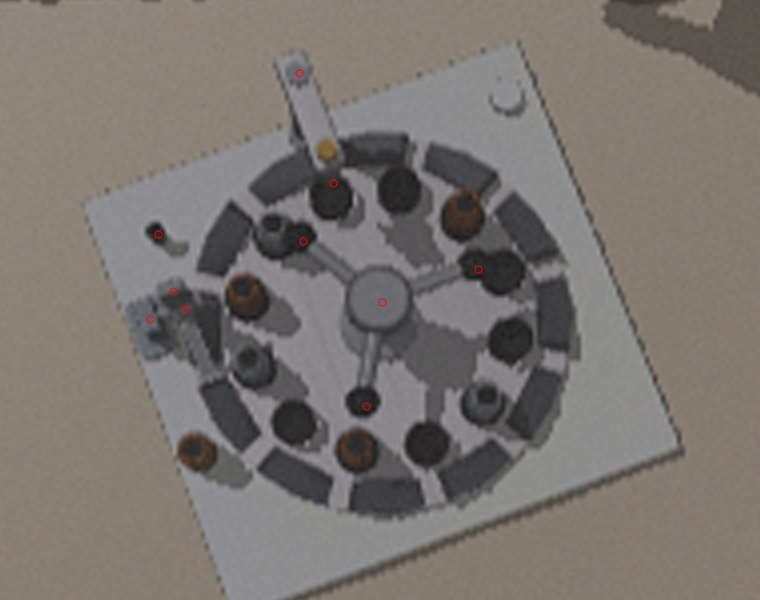

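The reprojected points match the picture to about 3 mm: the balls and hub sit roughly 3 mm further along +x than the fit. I'll correct the pose for that, then turn the tool so its x/y match the carousel's y/x, and shut the hand.

```bash
cat >> h.py <<'E'
POSE=np.array([547.3,-36.2,np.radians(21.2)])
def tip(): 
    s=sense();R=Ro.from_euler('xyz',s["tcp_rot"],degrees=True).as_matrix()
    return s,R,np.array(s["tool_pos"])+R[:,2]*173
def go(*T):   # tip targets in carousel coords -> successive shifts in tool axes (units of 0.1 m)
    s,R,p=tip()
    q=(np.c_[c2w([0,0,-POSE[2]],p-[POSE[0],POSE[1],0])])[0]
    print("t %.2f tip(car) %s yaw %.1f F %s gap %.0f"%(s["time"],q.round(1),s["tcp_rot"][2]-np.degrees(POSE[2]),np.round(s["ft_force"],1),s["finger_gap"]))
    for t in T:
        w=c2w(POSE,t)[0];print(t,"->",(R.T@(w-p)/100).round(3));p=w
E
python3 -m jog '0 0 0 0 0 .159 1;0 0 0 0 0 .159 1;0 0 0 0 0 .159 1;0 0 0 0 0 .159 1;0 0 0 0 0 .159 1' 60
python3 -c "
from h import *
go([-10,150,230],[20,135,170],[20,135,132])"
```

```text
time: 0.78
tool_pos: [216.2, 559.6, 404.3]
tcp_rot: [-180.0, 0.0, 110.9]
ft_force: [-0.3, -0.3, 0.7]
finger_gap: 0.2
grip_force: 0.0
t 0.78 tip(car) [-93.3 675.1 231.3] yaw 89.7 F [-0.3 -0.3  0.7] gap 0
[-10, 150, 230] -> [-5.246  0.865  0.015]
[20, 135, 170] -> [-0.148  0.301  0.6  ]
[20, 135, 132] -> [0.   0.   0.38]
```

```bash
python3 -m jog '-.55 .09 0 0 0 0 1;-.55 .09 0 0 0 0 1;-.55 .09 0 0 0 0 1;-.55 .09 0 0 0 0 1;-.55 .09 0 0 0 0 1' >/dev/null
python3 -m jog '-.55 .09 0 0 0 0 1;-.55 .09 0 0 0 0 1;-.55 .09 0 0 0 0 1;-.55 .09 0 0 0 0 1;-.3 .06 0 0 0 0 1' 
python3 - <<'E'
from h import *
go([20,135,170],[20,135,132])
s=snapshot("wrist");im=cv2.resize(s["img"][:,:,::-1],(784,588))
K=[[0,0,141],[58,133,64],[58,133,147],[100,0,100],[0,-72,127],[72*.866,36,127],[-72*.866,36,127],[121,133,49],[58,159,78],[-170,180,18],[170,180,18]]
q=proj(s,c2w(POSE,K));print((q*1.4).round(0).tolist())
for u,v in q*1.4:
    if abs(u)<2000 and abs(v)<2000: cv2.circle(im,(int(u),int(v)),5,(0,0,255),1)
cv2.imwrite("pics/w1.png",im)
E
```

```text
time: 2.02
tool_pos: [487.8, 99.1, 404.5]
tcp_rot: [-180.0, 0.0, 111.0]
ft_force: [0.3, 0.5, -0.7]
finger_gap: 0.1
grip_force: 0.0
t 2.02 tip(car) [ -6.6 147.6 231.5] yaw 89.8 F [ 0.3  0.5 -0.7] gap 0
[20, 135, 170] -> [-0.125  0.267  0.615]
[20, 135, 132] -> [0.   0.   0.38]
[[400.0, 525.0], [480.0, 286.0], [511.0, 326.0], [539.0, 481.0], [399.0, 595.0], [498.0, 461.0], [300.0, 461.0], [561.0, 281.0], [486.0, 253.0], [178.0, 213.0], [616.0, 212.0]]
```

View pics/w1.png

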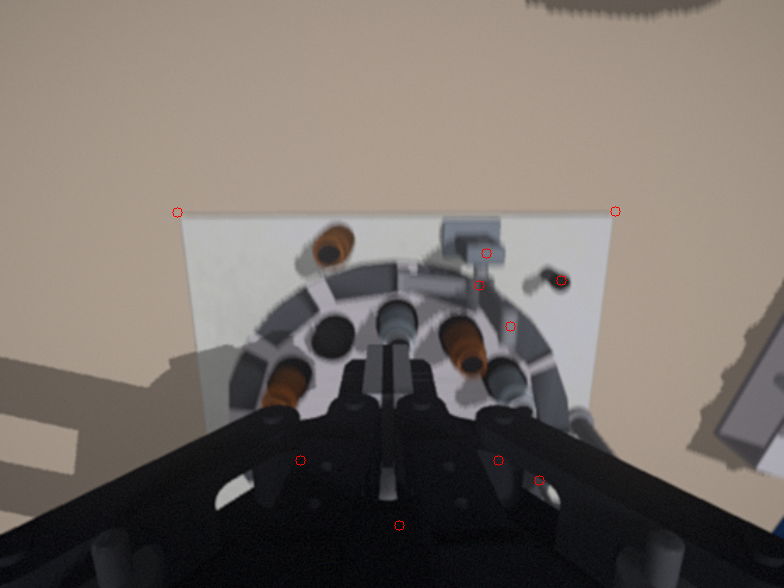

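The wrist view shows the plate's +y corners at (182,212) and (613,213), the post top at about (487,255) and the rest pin at (563,285), all within a few pixels of prediction. The tab stands at about (510,320), and the shut finger is narrow and clear. The pose holds, so I'll go down on the -x side of the tab and push it over in an arc.

```bash
python3 -m jog '-.125 .27 .3 0 0 0 1;0 0 .315 0 0 0 1;0 0 .38 0 0 0 1;0 0 0 0 0 0 1'
python3 -m jog '0 .1 0 0 0 0 1;0 .1 0 0 0 0 1;0 .1 .01 0 0 0 1;0 .1 .015 0 0 0 1;0 0 0 0 0 0 1'
python3 -c "
from h import *
go([63,135,130],[82,135,121],[97,135,108],[108,135,91],[112,135,75],[100,135,200])"
```

```text
time: 2.58
tool_pos: [514.9, 99.6, 301.5]
tcp_rot: [-179.6, -0.1, 111.2]
ft_force: [0.2, 0.2, -0.5]
finger_gap: -0.1
grip_force: 0.0
time: 3.2
tool_pos: [554.6, 114.3, 302.5]
tcp_rot: [-180.0, -0.0, 111.2]
ft_force: [-0.3, 0.5, 0.5]
finger_gap: -0.3
grip_force: 0.1
t 3.20 tip(car) [ 61.2 137.7 129.5] yaw 90.0 F [-0.3  0.5  0.5] gap -0
[63, 135, 130] -> [-0.027  0.018 -0.005]
[82, 135, 121] -> [0.   0.19 0.09]
[97, 135, 108] -> [0.   0.15 0.13]
[108, 135, 91] -> [0.   0.11 0.17]
[112, 135, 75] -> [0.   0.04 0.16]
[100, 135, 200] -> [ 0.   -0.12 -1.25]
```

```bash
python3 -m jog '0 .1 .04 0 0 0 1;0 .1 .05 0 0 0 1;-.01 .08 .06 0 0 0 1;-.01 .07 .07 0 0 0 1;0 .06 .08 0 0 0 1'
python3 -m jog '0 .06 .08 0 0 0 1;0 .03 .08 0 0 0 1;0 .01 .08 0 0 0 1;0 0 0 0 0 0 1'
python3 - <<'E'
from h import *
go([112,135,75],[100,135,200])
s=snapshot("wrist");cv2.imwrite("pics/w2.png",cv2.resize(s["img"][:,:,::-1],(784,588)))
E
```

```text
time: 3.82
tool_pos: [593.4, 127.1, 272.0]
tcp_rot: [-180.0, 0.0, 111.2]
ft_force: [0.7, -0.2, -0.6]
finger_gap: 0.1
grip_force: 0.1
time: 4.32
tool_pos: [601.8, 130.6, 247.6]
tcp_rot: [-179.9, -0.0, 111.2]
ft_force: [-0.4, 0.5, -1.0]
finger_gap: 0.2
grip_force: 0.0
t 4.33 tip(car) [110.8 135.8  74.6] yaw 90.0 F [-0.4  0.5 -1. ] gap 0
[112, 135, 75] -> [-0.008  0.012 -0.004]
[100, 135, 200] -> [ 0.    -0.122 -1.25 ]
```

View pics/w2.png

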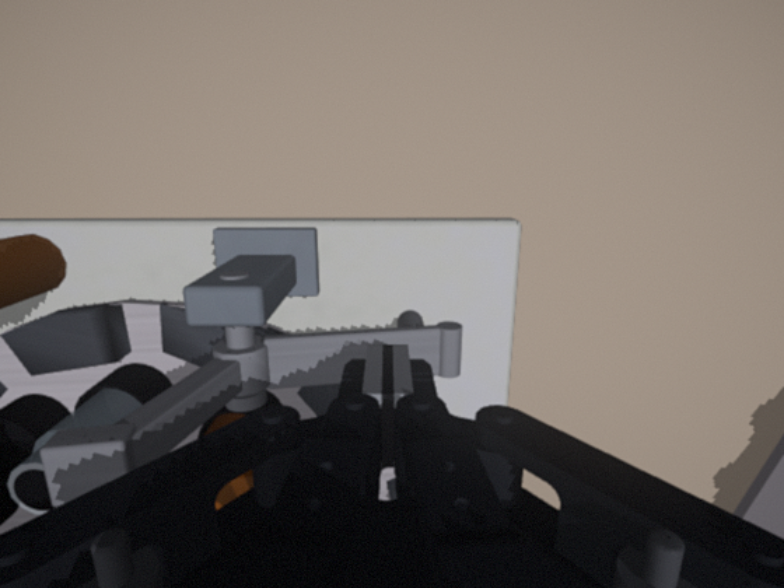

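The wrist view shows the tab lying down by the rest pin (tab end at about (450,345)) with the nose arm standing up to the left (end at about (85,465)). The pawl is thrown back. Next I'll lift off, measure the nudge on the wheel, and travel to the arm at 150°.

```bash
cat >> h.py <<'E'
TH=np.arange(0,360,.25)
def ring(img,s,z=38,rs=np.arange(123,144,2.)):
    a=np.radians(TH);out=[]
    for r in rs:
        q=proj(s,c2w(POSE,np.c_[r*np.cos(a),r*np.sin(a),0*a+z]))
        out.append(cv2.remap(img,q[:,:1].astype(np.float32),q[:,1:].astype(np.float32),1).ravel())
    return np.array(out,float)
def wheel(guess=0,win=10):
    s=snapshot("top");ref=cv2.resize(cv2.imread("pics/top0.png",0),(560,420),interpolation=cv2.INTER_AREA)
    A=ring(ref,s);B=ring(cv2.cvtColor(s["img"],cv2.COLOR_RGB2GRAY),s);res=[]
    for c in range(0,360,30):
        i=(np.arange(c*4-120,c*4+120))%1440;b=B[:,i].ravel()
        d=np.arange(guess-win,guess+win+.1,.25)
        k=[np.corrcoef(A[:,(i-int(round(x*4)))%1440].ravel(),b)[0,1] for x in d]
        j=int(np.argmax(k));res.append((c,d[j],round(k[j],2)))
    good=[r[1] for r in res if r[2]>.8]
    print(res);print("wheel deg median",np.median(good) if good else None);return s
E
python3 -m jog '0 0 -.5 0 0 0 1;0 0 -.55 0 0 0 1;0 -.1 -.5 0 0 0 1;0 -.3 0 0 0 0 1;-.3 -.4 0 0 0 0 1'
python3 - <<'E'
from h import *
go([-62,-4,230],[-62,-4,108])
s=wheel()
cv2.imwrite("pics/t2.png",cv2.resize(s["img"][120:330,150:430,::-1],(784,588)))
E
```

```text
time: 5.0
tool_pos: [537.9, 74.5, 405.5]
tcp_rot: [179.8, 0.0, 111.3]
ft_force: [-0.5, -1.8, 0.4]
finger_gap: 0.1
grip_force: 0.0
t 5.00 tip(car) [ 31.8 106.5 232.5] yaw 90.1 F [-0.5 -1.8  0.4] gap 0
[-62, -4, 230] -> [-1.103 -0.941  0.023]
[-62, -4, 108] -> [ 1.00e-03 -4.00e-03  1.22e+00]
[(0, np.float64(0.25), np.float64(0.75)), (30, np.float64(6.75), np.float64(0.32)), (60, np.float64(3.5), np.float64(0.19)), (90, np.float64(0.75), np.float64(0.34)), (120, np.float64(2.5), np.float64(0.6)), (150, np.float64(2.75), np.float64(0.84)), (180, np.float64(2.75), np.float64(0.87)), (210, np.float64(2.25), np.float64(0.88)), (240, np.float64(2.25), np.float64(0.98)), (270, np.float64(2.25), np.float64(0.98)), (300, np.float64(2.5), np.float64(0.98)), (330, np.float64(2.25), np.float64(0.91))]
wheel deg median 2.25
```

View pics/t2.png

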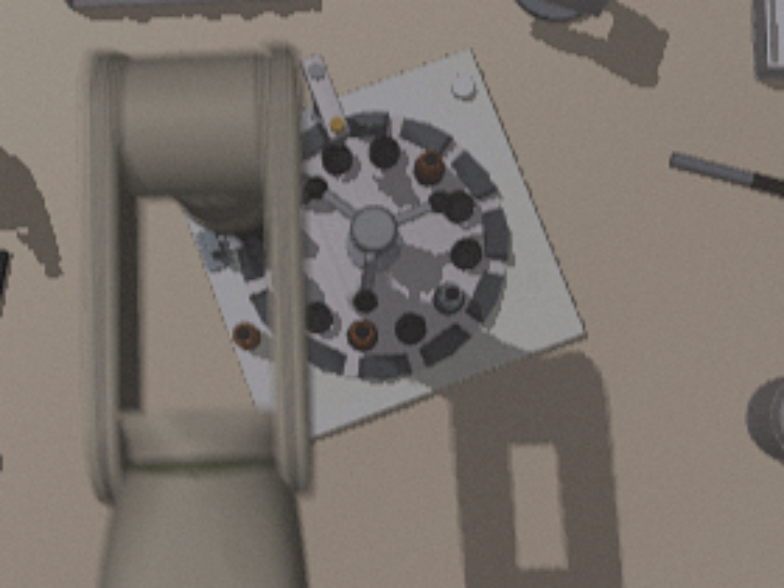

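The top view shows the arm covering the left side, with everything else standing and the wheel at about +2.3°, the expected nudge. Now across and down beside the 150° arm, then the push back.

```bash
python3 -m jog '-.37 -.31 0 0 0 0 1;-.37 -.31 0 0 0 0 1;-.36 -.32 .02 0 0 0 1;0 0 0 0 0 0 1'
python3 -c "
from h import *
go([-62,-6,230],[-62,-6,108],[-51,3,108])"
python3 -m jog '0 0 .4 0 0 0 1;0 0 .4 0 0 0 1;0 0 .4 0 0 0 1;0 0 0 0 0 0 1'
python3 -c "
from h import *
go([-62,-6,108],[-51,3,108],[-48,15,108],[-43,25,108])
wheel(2)"
```

```text
time: 5.55
tool_pos: [489.6, -65.4, 402.2]
tcp_rot: [180.0, 0.1, 110.9]
ft_force: [-0.0, -0.2, 0.6]
finger_gap: -0.0
grip_force: 0.0
t 5.55 tip(car) [-64.3  -6.5 229.2] yaw 89.7 F [-0.  -0.2  0.6] gap -0
[-62, -6, 230] -> [ 0.005  0.023 -0.008]
[-62, -6, 108] -> [ 0.002 -0.     1.22 ]
[-51, 3, 108] -> [ 0.091  0.11  -0.   ]
time: 6.05
tool_pos: [489.1, -61.8, 278.7]
tcp_rot: [-179.7, -0.2, 111.2]
ft_force: [-0.3, 0.4, -0.8]
finger_gap: -0.1
grip_force: 0.0
t 6.05 tip(car) [-64.5  -2.2 105.7] yaw 90.0 F [-0.3  0.4 -0.8] gap -0
[-62, -6, 108] -> [-0.038  0.025 -0.023]
[-51, 3, 108] -> [ 0.09  0.11 -0.  ]
[-48, 15, 108] -> [0.12 0.03 0.  ]
[-43, 25, 108] -> [0.1  0.05 0.  ]
[(0, np.float64(1.25), np.float64(0.83)), (30, np.float64(2.0), np.float64(0.84)), (60, np.float64(2.25), np.float64(0.75)), (90, np.float64(2.25), np.float64(0.69)), (120, np.float64(2.5), np.float64(0.76)), (150, np.float64(2.25), np.float64(0.86)), (180, np.float64(2.25), np.float64(0.82)), (210, np.float64(2.5), np.float64(0.37)), (240, np.float64(2.0), np.float64(0.08)), (270, np.float64(2.0), np.float64(0.43)), (300, np.float64(2.25), np.float64(0.94)), (330, np.float64(2.25), np.float64(0.91))]
wheel deg median 2.25
```

```bash
python3 -m jog '.02 .07 -.02 0 0 0 1;.04 .06 0 0 0 0 1;.06 .02 0 0 0 0 1;.06 .02 0 0 0 0 1;0 0 0 0 0 0 1'
python3 -c "
from h import *
go([-48,15,108],[-43,25,108])
wheel(-8,12)"
```

```text
time: 6.72
tool_pos: [500.4, -39.5, 284.8]
tcp_rot: [179.9, 0.1, 111.2]
ft_force: [0.9, -0.5, 0.4]
finger_gap: -0.2
grip_force: 0.3
t 6.72 tip(car) [-44.7  13.7 111.8] yaw 90.0 F [ 0.9 -0.5  0.4] gap -0
[-48, 15, 108] -> [ 0.013 -0.033  0.038]
[-43, 25, 108] -> [ 0.1   0.05 -0.  ]
[(0, np.float64(-12.25), np.float64(0.6)), (30, np.float64(-11.75), np.float64(0.84)), (60, np.float64(-11.75), np.float64(0.84)), (90, np.float64(-11.5), np.float64(0.39)), (120, np.float64(-12.0), np.float64(0.65)), (150, np.float64(-11.75), np.float64(0.98)), (180, np.float64(-11.75), np.float64(0.7)), (210, np.float64(-12.0), np.float64(0.66)), (240, np.float64(-12.0), np.float64(0.96)), (270, np.float64(-12.25), np.float64(0.88)), (300, np.float64(-12.25), np.float64(0.87)), (330, np.float64(-12.5), np.float64(0.74))]
wheel deg median -11.875
```

```bash
python3 -m jog '.06 .02 .02 0 0 0 1;.05 .02 .02 0 0 0 1;0 0 0 0 0 0 1;0 0 0 0 0 0 1'
python3 -c "
from h import *
go([-41,26,108],[-60,5,108])
wheel(-25,10)"
```

```text
time: 7.28
tool_pos: [499.5, -28.0, 279.5]
tcp_rot: [-180.0, -0.0, 111.2]
ft_force: [0.2, -1.1, 1.1]
finger_gap: 0.0
grip_force: 0.3
t 7.28 tip(car) [-41.6  25.  106.5] yaw 90.0 F [ 0.2 -1.1  1.1] gap 0
[-41, 26, 108] -> [ 0.01   0.006 -0.015]
[-60, 5, 108] -> [-0.21 -0.19 -0.  ]
[(0, np.float64(-27.75), np.float64(0.65)), (30, np.float64(-26.5), np.float64(0.66)), (60, np.float64(-26.0), np.float64(0.63)), (90, np.float64(-26.25), np.float64(0.58)), (120, np.float64(-26.0), np.float64(0.76)), (150, np.float64(-26.25), np.float64(0.92)), (180, np.float64(-25.75), np.float64(0.57)), (210, np.float64(-26.25), np.float64(0.54)), (240, np.float64(-26.75), np.float64(0.91)), (270, np.float64(-26.5), np.float64(0.93)), (300, np.float64(-26.75), np.float64(0.85)), (330, np.float64(-27.25), np.float64(0.66))]
wheel deg median -26.625
```

The wheel is at −26.5° (−0.463 rad), slightly short of the notch as planned, so the nose will drop in front of the tooth face. Back off, rise, and go to the +x side of the upright nose arm.

```bash
python3 -m jog '-.1 -.12 0 0 0 0 1;0 0 -.45 0 0 0 1;0 0 -.4 0 0 0 1;0 0 -.4 0 0 0 1;.3 .4 0 0 0 0 1' >/dev/null
python3 -m jog '.4 .4 0 0 0 0 1;.35 .35 0 0 0 0 1;.1 .15 0 0 0 0 1;0 0 0 0 0 0 1' 
python3 -c "
from h import *
go([83,135,230],[83,135,112],[63,135,112])
wheel(-25,10)"
```

```text
time: 8.45
tool_pos: [571.9, 112.3, 404.2]
tcp_rot: [-179.9, 0.0, 111.2]
ft_force: [0.4, -0.3, -0.5]
finger_gap: -0.1
grip_force: 0.0
t 8.45 tip(car) [ 76.5 129.6 231.2] yaw 90.0 F [ 0.4 -0.3 -0.5] gap -0
[83, 135, 230] -> [0.054 0.065 0.012]
[83, 135, 112] -> [0.00e+00 1.00e-03 1.18e+00]
[63, 135, 112] -> [ 0.  -0.2  0. ]
[(0, np.float64(-27.25), np.float64(0.75)), (30, np.float64(-26.5), np.float64(0.83)), (60, np.float64(-25.25), np.float64(0.4)), (90, np.float64(-26.25), np.float64(0.28)), (120, np.float64(-26.25), np.float64(0.82)), (150, np.float64(-26.0), np.float64(0.94)), (180, np.float64(-25.75), np.float64(0.89)), (210, np.float64(-26.5), np.float64(0.87)), (240, np.float64(-26.75), np.float64(0.91)), (270, np.float64(-26.5), np.float64(0.93)), (300, np.float64(-26.75), np.float64(0.85)), (330, np.float64(-27.25), np.float64(0.65))]
wheel deg median -26.5
```

```bash
python3 -m jog '.055 .065 .3 0 0 0 1;0 0 .45 0 0 0 1;0 0 .43 0 0 0 1;0 0 0 0 0 0 1'
python3 -c "
from h import *
go([63,135,112],[49,135,110],[38,135,103],[29,135,93],[24,135,86])"
python3 -m jog '0 -.1 0 0 0 0 1;0 -.1 0 0 0 0 1;0 -.07 .01 0 0 0 1;0 -.07 .02 0 0 0 1;0 0 0 0 0 0 1'
python3 - <<'E'
from h import *
go([49,135,110],[38,135,103],[29,135,93],[24,135,86])
s=snapshot("wrist");cv2.imwrite("pics/w3.png",cv2.resize(s["img"][:,:,::-1],(784,588)))
E
```

```text
time: 9.0
tool_pos: [573.7, 117.9, 282.6]
tcp_rot: [-179.5, -0.1, 111.1]
ft_force: [0.8, -0.7, 0.7]
finger_gap: -0.1
grip_force: 0.0
t 9.00 tip(car) [ 78.9 134.5 109.6] yaw 89.9 F [ 0.8 -0.7  0.7] gap -0
[63, 135, 112] -> [ 0.005 -0.159 -0.022]
[49, 135, 110] -> [-0.    -0.14   0.021]
[38, 135, 103] -> [-0.    -0.109  0.071]
[29, 135, 93] -> [-0.    -0.089  0.101]
[24, 135, 86] -> [-0.    -0.049  0.07 ]
time: 9.62
tool_pos: [543.7, 107.5, 283.7]
tcp_rot: [-180.0, -0.0, 111.2]
ft_force: [0.8, 0.2, 0.7]
finger_gap: -0.2
grip_force: 0.1
t 9.62 tip(car) [ 48.5 135.3 110.7] yaw 90.0 F [0.8 0.2 0.7] gap -0
[49, 135, 110] -> [-0.003  0.005  0.007]
[38, 135, 103] -> [-0.   -0.11  0.07]
[29, 135, 93] -> [-0.   -0.09  0.1 ]
[24, 135, 86] -> [-0.   -0.05  0.07]
```

View pics/w3.png

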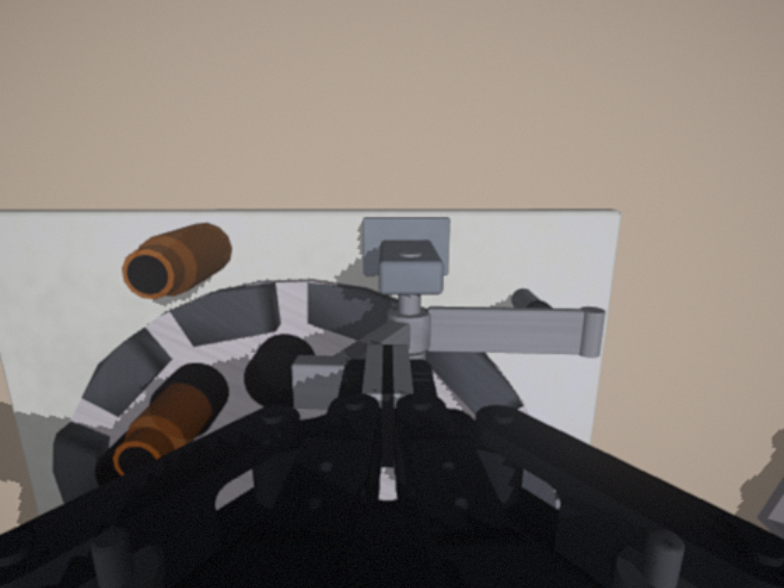

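The view shows the nose block just left of the fingertip (at about (320,380)) and the tab starting to rise off its pin, so contact is good. I'll continue along the arc, follow the pawl over, then lift away.

```bash
python3 -m jog '0 -.06 .03 0 0 0 1;0 -.06 .04 0 0 0 1;0 -.05 .05 0 0 0 1;0 -.05 .05 0 0 0 1;0 -.05 .05 0 0 0 1'
python3 -m jog '0 -.05 .04 0 0 0 1;0 -.05 .03 0 0 0 1;0 -.05 0 0 0 0 1;0 0 0 0 0 0 1;0 0 0 0 0 0 1'
python3 - <<'E'
from h import *
go([10,135,150],[-62,-6,230])
s=snapshot("wrist");cv2.imwrite("pics/w4.png",cv2.resize(s["img"][:,:,::-1],(784,588)))
E
```

```text
time: 10.3
tool_pos: [518.6, 97.7, 261.2]
tcp_rot: [-180.0, -0.0, 111.2]
ft_force: [0.3, 0.2, 0.3]
finger_gap: 0.3
grip_force: 0.0
time: 10.92
tool_pos: [505.2, 92.4, 255.0]
tcp_rot: [180.0, 0.0, 111.2]
ft_force: [-0.4, 0.1, 0.1]
finger_gap: -0.2
grip_force: 0.0
t 10.93 tip(car) [  7.4 135.1  82. ] yaw 90.0 F [-0.4  0.1  0.1] gap -0
[10, 135, 150] -> [-0.001  0.027 -0.68 ]
[-62, -6, 230] -> [-1.411 -0.719 -0.8  ]
```

View pics/w4.png

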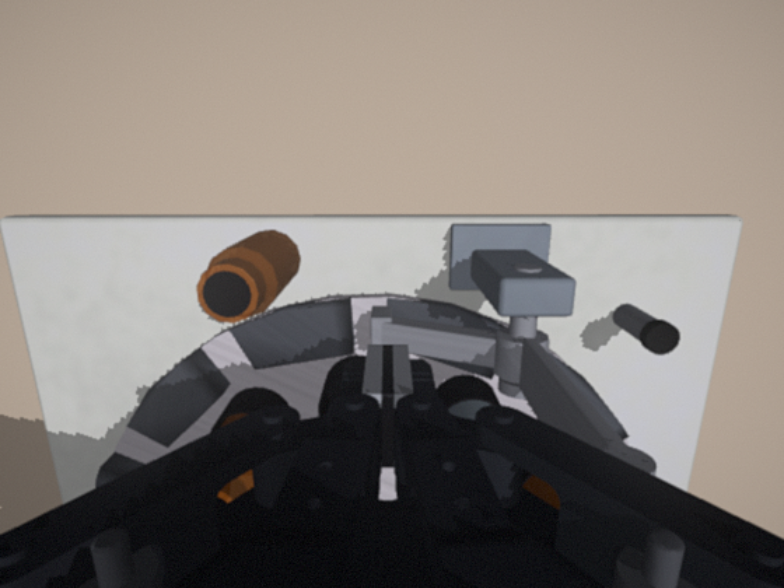

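The pawl is down. Its nose sits in the notch at about (375,330), with a small gap to the tooth face at (353,325). That gap is the expected play. Now back to the handle arm to close it.

```bash
python3 -m jog '0 0 -.5 0 0 0 1;0 0 -.5 0 0 0 1;0 0 -.48 0 0 0 1;-.4 -.2 0 0 0 0 1;-.4 -.2 0 0 0 0 1' >/dev/null
python3 -m jog '-.38 -.22 0 0 0 0 1;0 0 0 0 0 0 1' >/dev/null
python3 -c "
from h import *
go([-54,17,230],[-54,17,108])"
python3 -m jog '0 0 .4 0 0 0 1;0 0 .4 0 0 0 1;0 0 .4 0 0 0 1;0 0 0 0 0 0 1' >/dev/null
python3 -c "
from h import *
go([-43,24,108],[-39,28,108])"
```

```text
t 11.85 tip(car) [-56.   15.  229.9] yaw 89.8 F [-0.1  1.   0.1] gap -0
[-54, 17, 230] -> [ 0.02   0.02  -0.001]
[-54, 17, 108] -> [ 1.00e-03 -0.00e+00  1.22e+00]
t 12.35 tip(car) [-57.   19.5 106.4] yaw 90.0 F [-0.1  0.7  0.8] gap 0
[-43, 24, 108] -> [ 0.045  0.14  -0.017]
[-39, 28, 108] -> [ 0.04  0.04 -0.  ]
```

```bash
python3 -m jog '.03 .05 0 0 0 0 1;.02 .07 -.01 0 0 0 1;.02 .03 0 0 0 0 1;0 0 0 0 0 0 1'
python3 -c "
from h import *
go([-39,28,108]);wheel(-28,8)"
python3 -m jog '.01 .02 0 0 0 0 1;0 0 0 0 0 0 1'
python3 -m jog '.01 .02 0 0 0 0 1;0 0 0 0 0 0 1'
python3 -c "
from h import *
go([-39,28,108]);wheel(-28,8)"
```

```text
time: 12.85
tool_pos: [502.1, -28.2, 285.3]
tcp_rot: [179.9, 0.1, 111.2]
ft_force: [-1.3, -2.8, 1.4]
finger_gap: -0.2
grip_force: 1.4
t 12.85 tip(car) [-39.   23.5 112.3] yaw 90.0 F [-1.3 -2.8  1.4] gap -0
[-39, 28, 108] -> [ 0.046 -0.     0.043]
[(0, np.float64(-28.75), np.float64(0.63)), (30, np.float64(-27.75), np.float64(0.6)), (60, np.float64(-27.0), np.float64(0.52)), (90, np.float64(-27.25), np.float64(0.55)), (120, np.float64(-27.25), np.float64(0.77)), (150, np.float64(-27.25), np.float64(0.92)), (180, np.float64(-26.75), np.float64(0.52)), (210, np.float64(-27.25), np.float64(0.55)), (240, np.float64(-27.75), np.float64(0.92)), (270, np.float64(-27.75), np.float64(0.93)), (300, np.float64(-27.75), np.float64(0.82)), (330, np.float64(-29.25), np.float64(0.64))]
wheel deg median -27.75
time: 13.15
tool_pos: [503.0, -26.7, 284.3]
tcp_rot: [180.0, 0.1, 111.2]
ft_force: [-1.9, -4.4, 3.5]
finger_gap: 0.0
grip_force: 2.2
time: 13.4
tool_pos: [503.9, -25.7, 284.1]
tcp_rot: [-179.9, 0.1, 111.1]
ft_force: [-7.7, -9.4, 7.5]
finger_gap: -0.3
grip_force: 6.1
t 13.40 tip(car) [-37.   25.2 111.1] yaw 89.9 F [-7.7 -9.4  7.5] gap -0
[-39, 28, 108] -> [ 0.028 -0.02   0.031]
[(0, np.float64(-29.0), np.float64(0.45)), (30, np.float64(-28.5), np.float64(0.31)), (60, np.float64(-29.5), np.float64(0.27)), (90, np.float64(-29.75), np.float64(0.53)), (120, np.float64(-29.75), np.float64(0.8)), (150, np.float64(-29.75), np.float64(0.91)), (180, np.float64(-30.0), np.float64(0.43)), (210, np.float64(-30.0), np.float64(0.56)), (240, np.float64(-30.0), np.float64(0.91)), (270, np.float64(-30.5), np.float64(0.92)), (300, np.float64(-30.5), np.float64(0.79)), (330, np.float64(-31.5), np.float64(0.62))]
wheel deg median -30.0
```

Force has jumped to about 12 N and the wheel is at −30.0°: that is the stop. One more small push to confirm, then clear away.

```bash
python3 -m jog '.01 .01 0 0 0 0 1;0 0 0 0 0 0 1'
python3 -m jog '-.06 -.12 0 0 0 0 1;0 0 0 0 0 0 1;0 0 -.4 0 0 0 1;0 0 -.4 0 0 0 1;0 0 -.5 0 0 0 1' >/dev/null
python3 -m jog '0 -.55 0 0 0 0 1;0 -.55 0 0 0 0 1;0 -.55 -.2 0 0 0 1;0 -.4 0 0 0 0 1;0 0 0 0 0 0 1'
python3 - <<'E'
from h import *
s=wheel(-28,8)
cv2.imwrite("pics/t3.png",cv2.resize(s["img"][120:330,150:430,::-1],(784,588)))
E
```

```text
time: 13.7
tool_pos: [504.2, -25.2, 284.1]
tcp_rot: [-179.8, 0.2, 111.1]
ft_force: [-10.8, -14.5, 9.6]
finger_gap: -0.3
grip_force: 8.9
time: 14.95
tool_pos: [303.4, -107.8, 434.3]
tcp_rot: [179.9, 0.1, 111.0]
ft_force: [0.3, 0.4, -0.5]
finger_gap: 0.0
grip_force: 0.0
[(0, np.float64(-29.75), np.float64(0.72)), (30, np.float64(-29.5), np.float64(0.78)), (60, np.float64(-29.75), np.float64(0.54)), (90, np.float64(-30.0), np.float64(0.78)), (120, np.float64(-30.0), np.float64(0.98)), (150, np.float64(-29.75), np.float64(0.94)), (180, np.float64(-29.75), np.float64(0.94)), (210, np.float64(-29.75), np.float64(0.94)), (240, np.float64(-30.0), np.float64(0.91)), (270, np.float64(-30.5), np.float64(0.94)), (300, np.float64(-30.5), np.float64(0.83)), (330, np.float64(-31.5), np.float64(0.62))]
wheel deg median -30.0
```

View pics/t3.png

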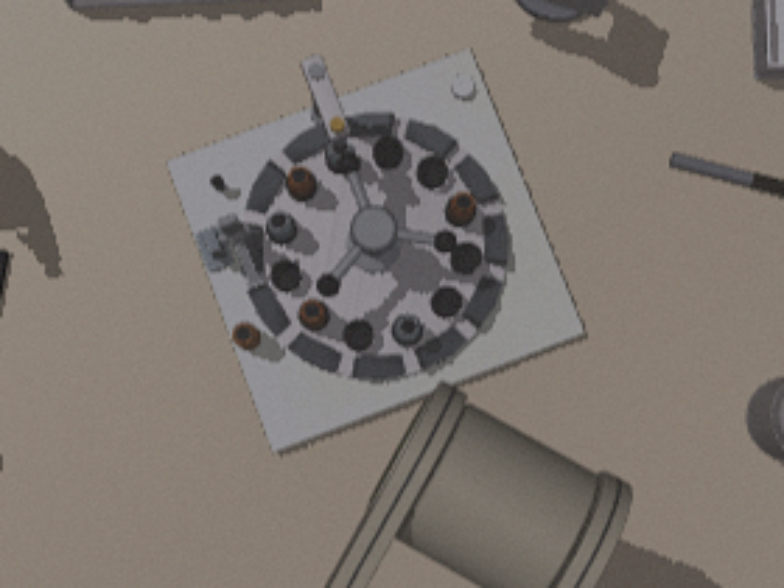

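The last view shows the wheel one notch back at −30.0° and the pawl down in the notch at about (240,248). All six vials, the spare vial (246,335) and the cap (463,88) are standing, and the arm is clear.

```bash
python3 -c "
from bench import *
print(hand_in())"
```

```text
the job is handed in; nothing more can be done
None
```

The wheel is one notch back (−30.0°) and pressed firmly against the lowered pawl, all vials are still standing, and the job was handed in at about 15 s; no verdict came back.

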